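Level the counter scale

ROBOT

A 7-joint arm with a two-finger parallel gripper is mounted at the origin on the work surface. World frame = base frame: x ahead of the robot, y to its left, z up, the work surface at z = 0. Lengths are in mm, angles in rad, forces in N, time in s.
With the tool pointing down it reaches from about 400 to 875 mm from the base axis. Payload 4.4 kg.
Tool frame: the origin (TCP) lies on the mounting face of the last link; the fingertips stand 173 mm ahead of it and the grasp point (between the pads) lies 155 mm ahead of it; z points along the fingers, y is the line along which they close (so a half turn about z gives the same grasp; the last joint's range is limited). The gripper opens to 85 mm and grips with 20 to 120 N. Pads are 22 mm wide; open, the fingers measure 114 mm over their backs; the gripper's body (76 mm by 85 mm) begins 54 mm behind the grasp point. The pads swing forward as they close: fully open they stand 13 mm farther back than shut.
Start: joints at [-1.238, 0.628, 0.038, 1.517, -0.027, 0.996, -0.02], TCP at [252.387, 599.013, 404.713] pointing down, gripper open.
Joint ranges: [-3.06, 3.06], [-0.37, 2.12], [-1.25, 1.32], [0.18, 2.47], [-1.1, 4.24], [0.23, 1.98], [-2.94, 2.94]. Speed limits (rad/s): [2.57, 2.57, 3.14, 3.14, 3.14, 3.14, 3.14].

INTERFACE

Orientations are given as [roll, pitch, yaw] about the fixed x, y, z axes, in that order (R = Rz(yaw) Ry(pitch) Rx(roll)).
In Python, from cell import * gives the robot as it stands. The module is installed in compiled form; this text tells all that it offers.
- The arm moves only by the tool jog_arm, never from a script. Its argument "steps" is a list of rows, each a list of 7 numbers: the opening, from -1 (shut) to 1 (fully open), so that 0 is half open, then the shift along the tool's x, y, z as a fraction of full scale, then the turn, a rotation vector about the tool's x, y, z as a fraction of full scale. A call has 1 to 10 rows; each row shifts and turns the commanded pose from where the row before left it, along the tool's axes as they then stand; what a row does not reach is not made up. Full scale, the value 1, is 500 mm for a shift and 2 rad for a turn. A row lasts 1/8 s, in which the tool goes at most 62.5 mm and 10.7 degrees, less where a joint would pass 70% of its speed; a pose out of reach is approached as far as the arm can. A call with a number of a shift or a turn outside -1 to 1 is refused whole. A call with a gripper value outside its range is refused whole. The fingers move at their own pace and stop on an object; the grip force is fixed at half the most. Time passes only in rows, so rows that do not move let the fingers close. It gives the time, the measured TCP pose, the force, the opening and the grip force at its end, in the units of the state.
- read_state(): the state, without advancing time (a new reading comes with each control period).
- get_image(name): name is "scene" or "top"; returns a dict with "pixels" (480x640x3 uint8, red, green, blue), "depth" (480x640 float32, mm along the optical axis (not along the pixel's ray), 0 where there is no reading), "vertical_fov" (degrees; the focal length in pixels is half the picture's height over the tangent of half this angle, whatever the lens; pixels are square), "cx", "cy" (the principal point, pixels), "k1" (the pictures are not rectified: a ray, as slopes to the right and down, at radius r is drawn at 1 + k1 r^2 times it, then the intrinsics apply), "R" (3x3) and "t" (3): a world point X has camera coordinates R X + t. Camera axes: x right, y down, z forward; pixel columns grow to the right and rows downward; lengths in mm; the calibration is good to about 2 mm. A picture is of the moment at which its call begins.
- finish_job(): hands the job in; it is judged then, once.
The state is a dict: "clock": time; "qpos": joint angles; "qd": joint speeds; "tau": joint torques, N m; "eef_pos": TCP position; "tool_rot": TCP orientation; "force": force on the tool from outside, world axes, zero at the start; "torque": the same for the moment, N m; "width": finger opening in mm; "gripper_force": force on a finger pad.
Only numpy, scipy, OpenCV 4.12 (cv2) and the standard library are available. Lean on these libraries where they do the work, as an engineer would, in place of code of your own. Each camera call takes 0.05 s, during which the arm holds its last target. There are 200 camera calls.

TASK

The counter scale hangs to one side: four look-alike lidded pots stand two to a pan, and one of them is heavier than the rest. Find which pot has to change sides and put it in the free well (blue plate) of the other pan, upright and fully home, so that all four pots are seated in wells and the two pans sit level. The scale is delicate: feel your way in with a light touch, never press or knock a pan hard, tip no pot, and leave the pitcher, cups, ladle and jar where they are.

Things in the scene. Friction and masses are not known exactly. Their poses are not given: they have to be found in the camera images.
- scale: grey two-pan counter scale, fixed to the worktop; base 170 mm (x) by 350 mm (y), 30 mm high. Origin on the worktop below its pivot; y points to its left pan, z up; pans centred at y = +125 and -125 mm, their origins 75 mm high when level. A white upright plate with a black mark stands at its middle, 110 mm high, beside a red pointer on the beam
- beam (a joint): tilt of the beam: 0 level, positive = left pan low, stops at +-0.08 rad. A pan stands 125 mm times this value below (left) or above (right) its level height. A spring restores it: 100 g more on one side tilts it about 0.053 rad, 200 g drives it to the stop; settles in 0.5 s. A pan pushed down yields about 7 mm per newton up to its stop, where it is hard
- pan_left: the scale's left (+y) pan, a steel tray 232 mm (x) by 120 mm (y), always horizontal, free to rise or sink 10 mm from level. Origin: mid-pan at the height of the well floors; axes as the scale's. Wells are 43 mm wide, 12 mm deep, mouths bevelled 2 mm: two in fixed grey plates at x = -76 and +76 mm, y = 0, each holding a pot; a free one in a blue plate between them
- pan_right: the scale's right (-y) pan, a steel tray 232 mm (x) by 120 mm (y), always horizontal, free to rise or sink 10 mm from level. Origin: mid-pan at the height of the well floors; axes as the scale's. Wells are 43 mm wide, 12 mm deep, mouths bevelled 2 mm: two in fixed grey plates at x = -76 and +76 mm, y = 0, each holding a pot; a free one in a blue plate between them
- free_left (a point): on the left pan, 18 mm to the -y side of its middle, level with the plate tops (12 mm above well floors): where a search may begin. The blue plate (74 mm x, 80 mm y) stands stiffly (12 N to shift), its free well centred 6 to 34 mm from this point towards +y; where is not measured: find it by sliding the pot's foot along y over the blue plate in light contact (1 to 2 N) until it drops in
- free_right (a point): on the right pan, 18 mm to the -y side of its middle, level with the plate tops (12 mm above well floors): where a search may begin. The blue plate (74 mm x, 80 mm y) stands stiffly (12 N to shift), its free well centred 6 to 34 mm from this point towards +y; where is not measured: find it by sliding the pot's foot along y over the blue plate in light contact (1 to 2 N) until it drops in
- pot1_mid (a point): white round lidded pot, green lid, 40 mm in diameter, 66 mm tall, straight sides, 1 mm bevelled foot; the point is its centre, 33 mm above its underside, z up its axis. All four look alike: three weigh about 100 g, one about 300 g; which is not told, and must be felt or seen on the scale. Seated, its underside lies on a well floor
- pot2_mid (a point): white round lidded pot, green lid, 40 mm in diameter, 66 mm tall, straight sides, 1 mm bevelled foot; the point is its centre, 33 mm above its underside, z up its axis. All four look alike: three weigh about 100 g, one about 300 g; which is not told, and must be felt or seen on the scale. Seated, its underside lies on a well floor
- pot3_mid (a point): white round lidded pot, green lid, 40 mm in diameter, 66 mm tall, straight sides, 1 mm bevelled foot; the point is its centre, 33 mm above its underside, z up its axis. All four look alike: three weigh about 100 g, one about 300 g; which is not told, and must be felt or seen on the scale. Seated, its underside lies on a well floor
- pot4_mid (a point): white round lidded pot, green lid, 40 mm in diameter, 66 mm tall, straight sides, 1 mm bevelled foot; the point is its centre, 33 mm above its underside, z up its axis. All four look alike: three weigh about 100 g, one about 300 g; which is not told, and must be felt or seen on the scale. Seated, its underside lies on a well floor
- pitcher: bystander: orange blender pitcher, 140 mm wide, 200 mm tall, handle out to 120 mm on its -y side; origin under its centre. Leave alone
- cups: bystander: two stacked melamine cups, 76 mm wide, 105 mm tall; origin under its centre. Leave alone
- ladle: bystander: steel ladle lying along its y, 300 mm long, bowl 72 mm wide and 28 mm high at +y; origin on the worktop near mid-handle. Leave alone
- jar: bystander: capped glass jar, 60 mm wide, 85 mm tall; origin under its centre. Leave alone

How it is judged:
By the outcome, as a careful person would: the job done as asked, in the order asked, and still so for the second after the job is handed in, with the robot touching nothing.
It also fails if it takes over 54 s, if anything falls off the work surface, if the arm or the gripper's body presses on something with over 40 N, if the wrist force passes 120 N, or if a joint passes its speed limit or range.

## Working session

There is one attempt and no reset: what is moved stays moved. The work goes in short steps, Python scripts to look and compute and a tool call to move; the robot and the scene stay as the last step left them, time stands still between calls to the robot, and variables do not carry over. Pictures are saved under pics/ and viewed, at most 10 in all, crops included, and the job is handed in when it is done.

Besides the shell and the picture viewer there is one more tool, called after "Call:" in YAML: its name, and indented under it one key for each argument. jog_arm: Moves the arm, as the interface text tells. Shift numbers are shares of 500 mm and turn numbers shares of 2 rad, none past 1 either way. Its arguments: {"type":"object","properties":{"steps":{"type":"array"}},"required":["steps"]}

```bash
mkdir -p pics
cat > h.py <<'E'
from cell import *
import numpy as np, cv2
def save(im,n): cv2.imwrite('pics/'+n,im['pixels'][:,:,::-1])
def K(im):
    f=240/np.tan(np.radians(im['vertical_fov'])/2); return f
def rays(im,uv):
    f=K(im); d=(np.atleast_2d(uv).astype(float)-[im['cx'],im['cy']])/f
    s=d.copy()
    for _ in range(20): s=d/(1+im['k1']*(s**2).sum(1,keepdims=True))
    return np.c_[s,np.ones(len(s))]
def C(im): return -im['R'].T@im['t']
def onplane(im,uv,z):
    r=rays(im,uv)@im['R']; c=C(im); return c+r*((z-c[2])/r[:,2:3])
def world(im):  # per-pixel world points from depth
    v,u=np.mgrid[:480,:640]; r=rays(im,np.c_[u.ravel(),v.ravel()])*im['depth'].reshape(-1,1)
    return ((r-im['t'])@im['R']).reshape(480,640,3)
def proj(im,X):
    x=np.atleast_2d(X)@im['R'].T+im['t']; s=x[:,:2]/x[:,2:]; 
    return s*(1+im['k1']*(s**2).sum(1,keepdims=True))*K(im)+[im['cx'],im['cy']]
E
python3 - <<'E'
from h import *
s=read_state()
for k in s: print(k,np.round(s[k],3))
for n in('scene','top'):
    im=get_image(n); save(im,n+'0.png'); print(n,im['vertical_fov'],im['cx'],im['cy'],im['k1'],np.round(C(im)))
    W=world(im); hsv=cv2.cvtColor(im['pixels'],cv2.COLOR_RGB2HSV)
    g=cv2.inRange(hsv,(38,70,40),(90,255,255)); N,L,S,Ce=cv2.connectedComponentsWithStats(g)
    for i in range(1,N):
        if S[i,4]>30: print('g',S[i],Ce[i].round(1),np.median(W[L==i],0).round(1))
E
```

```text
clock 0.0
qpos [-1.238  0.629  0.038  1.518 -0.027  0.996 -0.02 ]
qd [ 0.002 -0.001 -0.    -0.     0.001 -0.    -0.   ]
tau [-1.0000e-03 -5.6340e+01  1.2260e+00 -1.9345e+01  1.1000e-02  1.1000e-02
 -0.0000e+00]
eef_pos [252.227 598.732 403.77 ]
tool_rot [-3.14  -0.     2.743]
force [ 0.254 -0.777 -0.893]
torque [-0.012  0.03   0.033]
gripper_force 0.0
width 85.377
scene 57.00539353917612 313.26823296249535 234.14959958769631 -0.04642171137684479 [1444.  178.  724.]
g [  7   0  21  28 128] [18.  16.6] [ -247.7 -1600.7   399.3]
g [ 82   0  17  70 594] [89.6 35. ] [ -443.4 -1409.4   285.5]
g [113  34  13  29 296] [118.6  49.1] [ -492.9 -1303.1   221.2]
g [603  83  23   6  54] [617.   85.1] [285.1 610.4 427. ]
g [361 132  26   8  54] [375.7 136.2] [ 55.   37.1 135.9]
g [286 190  15  12 154] [293.  195.6] [ 485.6 -124.1  130. ]
g [376 205  17  14 185] [384.  211.5] [532.6 119.5 150.1]
g [256 218  16  14 192] [263.6 224.8] [ 633.5 -152.8  130.5]
g [354 238  18  16 239] [362.5 245.6] [681.7  91.8 150.4]
top 47.49780849177856 314.8196286060005 239.97568656866562 -0.1579715255518593 [ 444.  -41. 1638.]
g [265 204  15  15 163] [272.2 210.8] [673.1  89.9 151.5]
g [354 221  14  15 162] [360.7 227.8] [ 624.7 -155.7  131.9]
g [255 258  15  15 173] [261.9 265. ] [523.7 118.  151.3]
g [345 275  14  14 162] [351.3 281.4] [ 476.4 -125.4  131.9]
```

View pics/scene0.png

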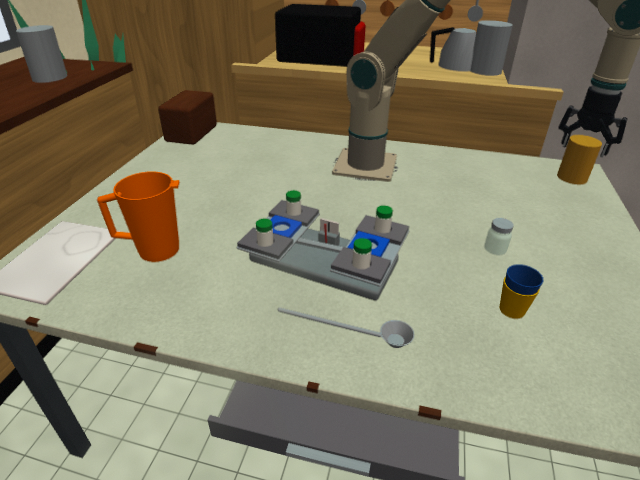

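View pics/top0.png

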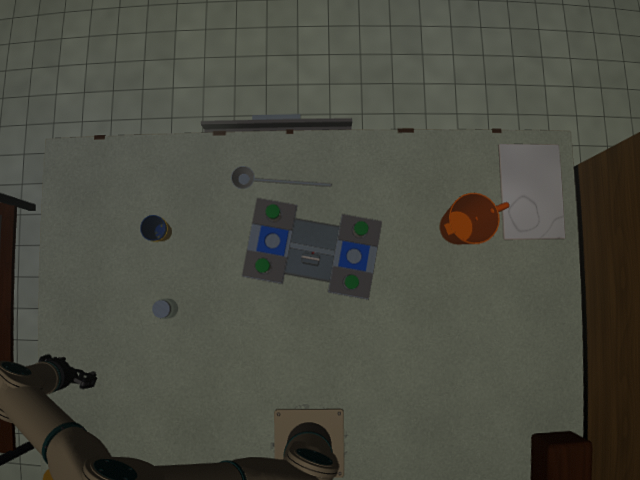

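The right pan is low: its lids are about 131 mm high against 151 mm on the left. In the top view the lids are at (272,211) and (262,265) on the left, and (361,228) and (351,281) on the right. The pitcher, cups, jar and ladle are clear. The loads must be 400 g and 200 g, so the light pot on the right has to move left. Next I'll work out the scale frame.

```bash
cat >> h.py <<'E'
def lids(im,):
    W=world(im); hsv=cv2.cvtColor(im['pixels'],cv2.COLOR_RGB2HSV)
    g=cv2.inRange(hsv,(38,70,40),(90,255,255)); N,L,S,Ce=cv2.connectedComponentsWithStats(g); o=[]
    for i in range(1,N):
        p=np.median(W[L==i],0)
        if S[i,4]>80 and 400<p[0]<800 and abs(p[1])<250:
            v,u=np.nonzero(L==i); o.append((np.c_[u,v],p))
    return o
def toolmove(dw,yaw):  # world displacement -> tool fractions
    c,s=np.cos(yaw),np.sin(yaw); return np.array([c*dw[0]+s*dw[1], s*dw[0]-c*dw[1], -dw[2]])/500
E
python3 - <<'E'
from h import *
R={}
for n in('top','scene'):
    im=get_image(n)
    for uv,p in lids(im):
        zt=151 if p[1]>0 else 131
        if n=='top': q=onplane(im,uv,zt-1).mean(0)
        else:
            P=world(im)[uv[:,1],uv[:,0]]; 
            # extents: left/right symmetric in y ; far edge in x
            h,_=cv2.findContours((lambda m:(m.__setitem__((uv[:,1],uv[:,0]),255),m)[1])(np.zeros((480,640),np.uint8)),0,1)
            Q=onplane(im,uv,zt); q=[Q[:,0].min()+0,Q[:,1].mean(),Q[:,0].max()]
            d=np.abs(P[:,2]-zt)<3; print(' topsurf',d.sum(),P[d].mean(0).round(1))
        print(n,np.round(q,1),len(uv),'z',p[2].round(1))
E
```

```text
top [673.1  89.5 150. ] 163 z 151.5
top [ 625.5 -155.1  130. ] 159 z 132.1
top [523.9 118.5 150. ] 172 z 151.3
top [ 476.7 -126.4  130. ] 163 z 132.2
 topsurf 99 [ 480.2 -124.6  130.9]
scene [ 456.6 -123.3  515.6] 153 z 129.9
 topsurf 123 [527.  119.9 150.8]
scene [504.8 119.6 563.9] 184 z 149.9
 topsurf 133 [ 629.  -153.8  131. ]
scene [ 606.2 -151.8  661.6] 192 z 130.3
 topsurf 168 [676.3  91.4 151.2]
scene [654.5  91.7 709.8] 238 z 150.6
```

Call:
jog_arm:
  steps:
    - [0.6,0,0,0,0,0,-0.052]
    - [0.6,0,0,0,0,0,-0.052]
    - [0.6,-0.077,-0.072,0,0,0,0]
    - [0.6,-0.077,-0.072,0,0,0,0]
    - [0.6,-0.077,-0.072,0,0,0,0]
    - [0.6,-0.077,-0.072,0,0,0,0]
    - [0.6,-0.077,-0.072,0,0,0,0]
    - [0.6,-0.077,-0.072,0,0,0,0]
    - [0.6,-0.077,-0.072,0,0,0,0]
    - [0.6,0,0,0,0,0,0]

```text
clock: 1.45
eef_pos: [472.2, 295.6, 404.7]
tool_rot: [-3.139, 0.002, 2.942]
force: [-0.1, -0.6, 0.3]
width: 68.3
gripper_force: 0.0
```

Call:
jog_arm:
  steps:
    - [0.6,-0.022,-0.103,0,0,0,0]
    - [0.6,-0.022,-0.103,0,0,0,0]
    - [0.6,-0.022,-0.103,0,0,0,0]
    - [0.6,-0.022,-0.103,0,0,0,0]
    - [0.6,-0.022,-0.103,0,0,0,0]
    - [0.6,-0.022,-0.103,0,0,0,0]
    - [0.6,-0.022,-0.103,0,0,0,0]
    - [0.6,-0.022,-0.103,0,0,0,-0.003]
    - [0.6,0,0,0,0,0,0]
    - [0.6,0,0,0,0,0,0]

```text
clock: 2.7
eef_pos: [477.6, -119.6, 404.6]
tool_rot: [3.141, -0.001, 2.958]
force: [0.3, 0.3, -0.4]
width: 68.5
gripper_force: 0.0
```

Run:
```python
from h import *
for _ in range(3):
    s=read_state(); get_image('top'); print(s['clock'],s['eef_pos'].round(1) if hasattr(s['eef_pos'],'round') else s['eef_pos'],np.round(s['tool_rot'],4),np.round(s['force'],2))
d=np.array([478.3,-125.5,0])-s['eef_pos']; print(toolmove(d,s['tool_rot'][2]))
im=get_image('scene'); save(im,'s1.png')
```

```text
2.7 [ 477.6 -119.6  404.6] [ 3.1405e+00 -5.0000e-04  2.9578e+00] [ 0.35  0.33 -0.38]
2.75 [ 477.7 -119.   404.6] [ 3.1404e+00 -5.0000e-04  2.9593e+00] [-0.86  0.06 -0.01]
2.8 [ 477.7 -118.8  404.6] [ 3.1406e+00 -4.0000e-04  2.9600e+00] [ 0.62  0.46 -0.31]
[-0.00364237 -0.01302543  0.8092264 ]
```

Call:
jog_arm:
  steps:
    - [0.6,-0.0036,-0.013,0.05,0,0,0.0045]
    - [0.6,0,0,0.08,0,0,0]
    - [0.6,0,0,0.07,0,0,0]
    - [0.6,0,0,0,0,0,0]
    - [0.6,0,0,0,0,0,0]
    - [0.6,0,0,0,0,0,0]

```text
clock: 3.65
eef_pos: [478.7, -127.4, 306.1]
tool_rot: [3.142, 0.003, 2.948]
force: [-0.2, -0.2, 0.6]
width: 68.2
gripper_force: 0.0
```

Run:
```python
from h import *
s=read_state(); print(s['eef_pos'],np.round(s['tool_rot'],4),np.round(s['force'],2))
d=np.array([478.3,-125.5,260])-s['eef_pos']; print(toolmove(d,s['tool_rot'][2]))
a=get_image('scene')['pixels'][150:270,210:430]; cv2.imwrite('pics/s2.png',cv2.resize(a[:,:,::-1],None,fx=3.5,fy=3.5,interpolation=2))
```

```text
[ 478.68935957 -127.37458146  306.148029  ] [3.1416e+00 2.9000e-03 2.9482e+00] [-0.21 -0.19  0.62]
[0.00148482 0.00352958 0.09229606]
```

View pics/s2.png

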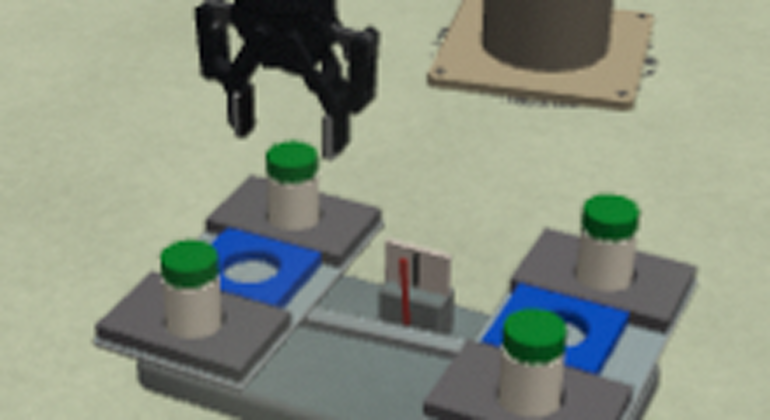

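Call:
jog_arm:
  steps:
    - [0.6,0.001,0.003,0.06,0,0,0]
    - [0.6,0,0,0.032,0,0,0]
    - [0.6,0,0,0,0,0,0]
    - [0.6,0,0,0,0,0,0]

```text
clock: 4.2
eef_pos: [478.3, -126.1, 259.6]
tool_rot: [-3.142, 0.002, 2.948]
force: [-0.1, 0.1, 0.4]
width: 68.1
gripper_force: 0.0
```

Run:
```python
from h import *
s=read_state(); print(s['eef_pos'],np.round(s['tool_rot'],4),np.round(s['force'],2))
d=np.array([478.3,-125.5,259])-s['eef_pos']; print(toolmove(d,s['tool_rot'][2]))
for n in('top','scene'):
    im=get_image(n); W=world(im); hsv=cv2.cvtColor(im['pixels'],cv2.COLOR_RGB2HSV)
    b=cv2.inRange(hsv,(105,120,50),(125,255,255)); c,h=cv2.findContours(b,cv2.RETR_CCOMP,cv2.CHAIN_APPROX_NONE)
    for k,a in zip(c,h[0]):
        A=cv2.contourArea(k)
        if A<40: continue
        m=cv2.moments(k); uv=np.array([m['m10']/m['m00'],m['m01']/m['m00']])
        if not(240<uv[0]<420 and 190<uv[1]<300): continue
        z=97 if (uv[0]<320)==(n=='top') else 77
        print(n,'hole' if a[3]>=0 else 'plate',A,uv.round(1),onplane(im,uv,z).round(1))
```

```text
[ 478.26474377 -126.06645253  259.64854384] [-3.1416e+00  1.7000e-03  2.9475e+00] [-0.06  0.08  0.4 ]
[0.00014929 0.00112524 0.00129709]
top plate 296.5 [353.4 249.9] [[ 568.1 -136.9   77. ]]
top plate 685.5 [272.2 240.2] [[597.   94.6  97. ]]
top hole 198.0 [272.1 240.3] [[596.6  95.   97. ]]
scene plate 353.0 [372.8 242.2] [[591.2 105.5  97. ]]
scene plate 430.0 [284.7 225.6] [[ 550.8 -127.6   77. ]]
scene hole 96.5 [281.2 227.1] [[ 559.3 -134.4   77. ]]
```

Call:
jog_arm:
  steps:
    - [0.2,0,0.001,0,0,0,0]
    - [0.0,0,0,0,0,0,0]
    - [-1,0,0,0,0,0,0]
    - [-1,0,0,0,0,0,0]
    - [-1,0,0,0,0,0,0]
    - [-1,0,0,0,0,0,0]

```text
clock: 5.05
eef_pos: [478.0, -125.6, 259.0]
tool_rot: [-3.141, 0.001, 2.948]
force: [-0.8, -0.9, 5.6]
width: 38.6
gripper_force: 59.5
```

Call:
jog_arm:
  steps:
    - [-1,0,0,-0.004,0,0,0]
    - [-1,0,0,-0.004,0,0,0]
    - [-1,0,0,-0.004,0,0,0]
    - [-1,0,0,-0.004,0,0,0]
    - [-1,0,0,-0.004,0,0,0]
    - [-1,0,0,0,0,0,0]
    - [-1,0,0,0,0,0,0]
    - [-1,0,0,0,0,0,0]
    - [-1,0,0,0,0,0,0]

```text
clock: 6.18
eef_pos: [477.9, -125.4, 268.6]
tool_rot: [3.142, -0.0, 2.948]
force: [-0.4, -0.8, -1.0]
width: 38.3
gripper_force: 60.1
```

Run:
```python
from h import *
F=[]
for n in range(8):
    im=get_image('scene' if n%2 else 'top'); s=read_state(); F.append(s['force'])
    if n>5: print([p.round(1) for _,p in lids(im)])
print(s['eef_pos'],np.mean(F,0))
a=im['pixels'][150:270,210:430]; cv2.imwrite('pics/s3.png',cv2.resize(a[:,:,::-1],None,fx=3.5,fy=3.5,interpolation=2))
```

```text
[array([672.7,  90. , 148.6]), array([ 624.7, -155.5,  133.9]), array([524. , 118.1, 149.4])]
[array([490.5, -82.3, 447.3]), array([ 507.6, -107.9,  291.7]), array([ 487.7, -126.9,  139.8]), array([532.8, 119.4, 147.7]), array([ 634. , -152.1,  133. ]), array([681.3,  91.3, 148.1])]
[ 477.91532913 -125.39539286  268.69184391] [ 0.13673843 -0.04483101 -0.80729521]
```

View pics/s3.png

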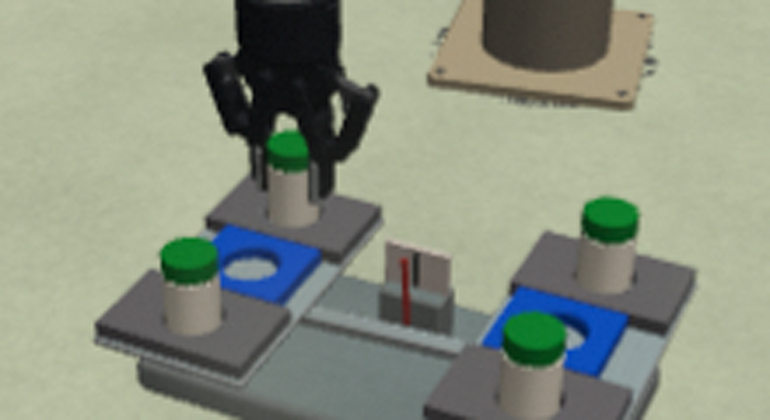

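The left lids dropped about 3 mm and the right ones rose about 2 mm, and the pot came free of the pan. So the pot in hand is the light one, and it is the one to move.

Call:
jog_arm:
  steps:
    - [-1,0,0,-0.02,0,0,0]
    - [-1,0,0,-0.06,0,0,0]
    - [-1,0,0,-0.085,0,0,0]
    - [-1,-0.025,0.079,0,0,0,0]
    - [-1,-0.025,0.079,0,0,0,0]
    - [-1,-0.025,0.079,0,0,0,0]
    - [-1,-0.025,0.079,0,0,0,0]
    - [-1,-0.025,0.079,0,0,0,0]
    - [-1,-0.025,0.079,0,0,0,0]
    - [-1,0,0,0,0,0,0]

```text
clock: 7.82
eef_pos: [597.9, 97.1, 351.7]
tool_rot: [3.138, 0.001, 2.954]
force: [-0.6, -0.2, -1.0]
width: 38.8
gripper_force: 60.4
```

Call:
jog_arm:
  steps:
    - [-1,0,0,0.04,0,0,0]
    - [-1,0,0,0.03,0,0,0]
    - [-1,0,0,0,0,0,0]
    - [-1,0,0,0,0,0,0]
    - [-1,0,0,0,0,0,0]

```text
clock: 8.45
eef_pos: [597.4, 92.6, 316.9]
tool_rot: [3.141, 0.001, 2.948]
force: [0.8, -0.5, -0.8]
width: 38.5
gripper_force: 60.4
```

Run:
```python
from h import *
F=[]
for n in range(6):
    im=get_image('top' if n%2 else 'scene'); s=read_state(); F.append(s['force']); l=lids(im)
    if n>3: print([p.round(1) for _,p in l])
    if n==4:
        a=im['pixels'][150:270,210:430]; cv2.imwrite('pics/s4.png',cv2.resize(a[:,:,::-1],None,fx=3.5,fy=3.5,interpolation=2))
print(s['eef_pos'],s['tool_rot'],np.mean(F,0))
d=np.array([597.3,91.8,290])-s['eef_pos']; print(toolmove(d,s['tool_rot'][2]))
```

```text
[array([628.9, 105.6, 340. ]), array([606.3,  92.2, 187.9]), array([ 634.7, -152.2,  133. ]), array([681.1,  91.3, 148.2])]
[array([ 624.9, -155.4,  133.7])]
[597.21151004  92.7779571  316.39604642] [3.14138613e+00 2.64763513e-04 2.94785986e+00] [-0.10376887 -0.15042883 -1.65752402]
[-0.00055023 -0.00188525  0.05279209]
```

View pics/s4.png

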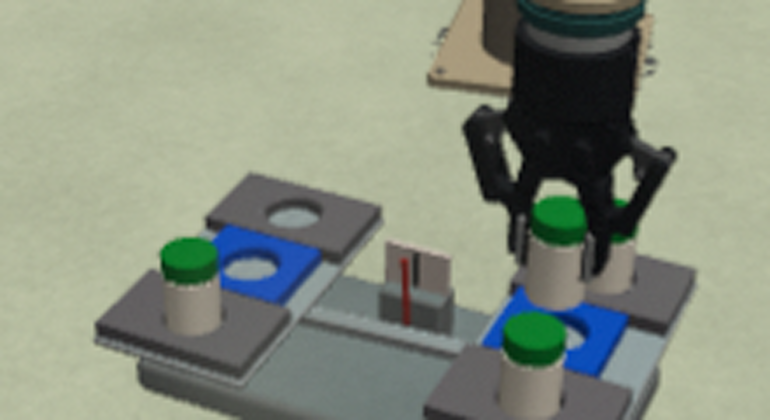

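Call:
jog_arm:
  steps:
    - [-1,-0.0005,-0.003,0.03,0,0,0]
    - [-1,0,0,0.016,0,0,0]
    - [-1,0,0,0.004,0,0,0]
    - [-1,0,0,0.004,0,0,0]
    - [-1,0,0,0.004,0,0,0]
    - [-1,0,0,0.004,0,0,0]
    - [-1,0,0,0.004,0,0,0]
    - [-1,0,0,0,0,0,0]
    - [-1,0,0,0,0,0,0]

```text
clock: 9.88
eef_pos: [597.2, 91.2, 283.3]
tool_rot: [3.142, 0.0, 2.948]
force: [0.0, -0.3, -0.7]
width: 38.5
gripper_force: 60.4
```

```bash
cat > q.py <<'E'
from h import *
F=[]
for n in range(6):
    im=get_image('top' if n%2 else 'scene'); s=read_state(); F.append(s['force']); l=lids(im)
    if n>3: print([p.round(1) for _,p in l if p[2]<200])
print(s['clock'],s['eef_pos'],s['tool_rot'],np.mean(F,0),s['width'])
ex,ey=np.array([.9819,-.1895]),np.array([.1895,.9819]); d=s['eef_pos'][:2]-np.array([478,-125.5]); print('pan xy',d@ex-76,d@ey-250)
E
python3 q.py
```

```text
[array([ 633.5, -152.7,  137.9]), array([606.3,  90. , 154.7]), array([681. ,  91.3, 142.9])]
[array([ 626.3, -155.2,  139. ])]
10.175 [597.16054022  91.20254284 283.26076494] [3.14149006e+00 1.15773452e-04 2.94776406e+00] [-0.14715053  0.03332179 -0.51247252] 38.48099488100798
pan xy -0.061397424710705195 -14.63885080957968
```

Call:
jog_arm:
  steps:
    - [-1,0,0.002,0.004,0,0,0]
    - [-1,0,0.002,0,0,0,0]
    - [-1,0,0.002,0,0,0,0]
    - [-1,0,0.002,0,0,0,0]
    - [-1,0,0,0,0,0,0]
    - [-1,0,0,0,0,0,0]

```text
clock: 10.92
eef_pos: [597.9, 95.2, 281.1]
tool_rot: [3.142, -0.0, 2.948]
force: [0.5, -0.6, -0.9]
width: 38.4
gripper_force: 60.4
```

```bash
python3 q.py
```

```text
[array([ 634.1, -152.2,  132.6]), array([606.4,  93.8, 152.5]), array([681.7,  91.2, 148.4])]
[array([ 624.6, -155.3,  133.5])]
11.225 [597.88532435  95.11426619 281.19299459] [ 3.14157649e+00 -5.00667318e-05  2.94775863e+00] [ 0.09251738  0.12907732 -0.91105371] 38.29506990259132
pan xy -0.09100346698492956 -10.660583061326662
```

The left pan sprang back to its unloaded height, so the foot has dropped into the well. Lowering it home now.

Call:
jog_arm:
  steps:
    - [-1,0,0,0.004,0,0,0]
    - [-1,0,0,0.004,0,0,0]
    - [-1,0,0,0.004,0,0,0]
    - [-1,0,0,0.004,0,0,0]
    - [-1,0,0,0.004,0,0,0]
    - [-1,0,0,0.004,0,0,0]
    - [-1,0,0,0,0,0,0]
    - [-1,0,0,0,0,0,0]

```text
clock: 12.22
eef_pos: [597.9, 95.1, 269.2]
tool_rot: [-3.142, -0.0, 2.948]
force: [-0.9, 0.2, 0.3]
width: 38.4
gripper_force: 60.5
```

```bash
python3 q.py
```

```text
[array([ 633.1, -152.2,  140.4]), array([606.8,  94.1, 140.4]), array([680.4,  91.5, 140.3])]
[array([ 625.3, -155.1,  141.7])]
12.525 [597.86419805  95.09238313 269.21001537] [-3.14156920e+00 -1.12860205e-04  2.94771205e+00] [-0.66386317 -0.26455629  0.23915666] 38.49347196503213
pan xy -0.10760053298760397 -10.686073477162665
```

Call:
jog_arm:
  steps:
    - [0.0,0,0,0,0,0,0]
    - [0.1,0,0,0,0,0,0]
    - [0.3,0,0,0,0,0,0]
    - [0.5,0,0,0,0,0,0]
    - [0.6,0,0,0,0,0,0]
    - [0.6,0,0,-0.02,0,0,0]
    - [0.6,0,0,-0.06,0,0,0]
    - [0.6,0,0,-0.1,0,0,0]
    - [0.6,0,0,-0.1,0,0,0]
    - [0.6,0,0,0,0,0,0]

```text
clock: 13.78
eef_pos: [599.2, 95.2, 414.5]
tool_rot: [3.138, 0.009, 2.948]
force: [0.0, -0.5, -0.5]
width: 68.2
gripper_force: 0.0
```

Call:
jog_arm:
  steps:
    - [0.6,0.1,0,0,0,0,0]
    - [0.6,0.1,0,0,0,0,0]
    - [0.6,0,0,0,0,0,0]
    - [0.6,0,0,0,0,0,0]

```text
clock: 14.28
eef_pos: [500.2, 114.4, 409.4]
tool_rot: [3.141, 0.001, 2.948]
force: [0.1, 0.4, 0.5]
width: 68.2
gripper_force: 0.0
```

```bash
python3 q.py
python3 - <<'E'
from h import *
a=get_image('scene')['pixels'][150:270,210:430]; cv2.imwrite('pics/s5.png',cv2.resize(a[:,:,::-1],None,fx=3.5,fy=3.5,interpolation=2))
E
```

```text
[array([532.2, 119.8, 141.2]), array([ 633.7, -152.9,  139.2]), array([603.9,  95.5, 141.5]), array([681.3,  91.4, 141.7])]
[array([673. ,  90.5, 142.2]), array([ 625.5, -155.2,  140.3]), array([595.4,  93.6, 141.8])]
14.575 [500.36795953 114.13778234 408.95178363] [-3.14145198e+00 -3.91157172e-05  2.94702841e+00] [-0.28223482 -0.05867633 -0.05749725] 68.09695238846105
pan xy -99.44826028583795 -10.460933193367481
```

View pics/s5.png

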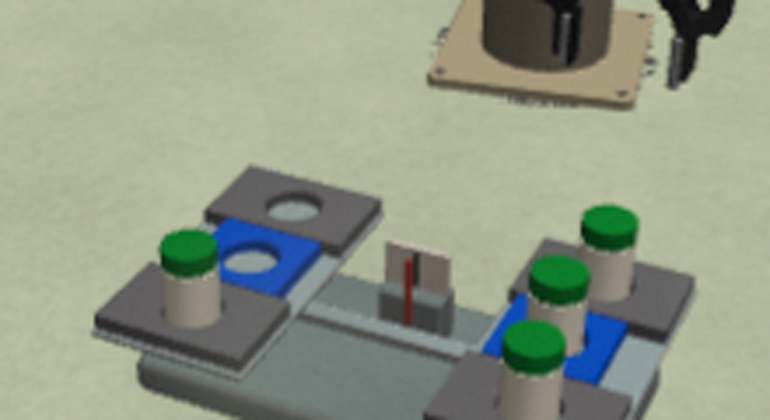

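The light pot is upright in the left blue well at (558,300) in the crop. Its lid is level with its neighbours, the pointer is close to the mark, and the arm is clear.

```bash
python3 -c "
from h import *
for n in range(8): im=get_image('top')
print([p.round(1) for _,p in lids(im)])
print(finish_job())"
```

```text
[array([673.4,  89.5, 142.2]), array([ 625.7, -155.2,  139.5]), array([595.7,  93.8, 142.1])]
the job is handed in; nothing more can be done
None
```

I moved the light pot from the low right pan into the left pan's free well, where it sits upright and fully home, and handed the job in. All four pots are seated and the pans are close to level, with the right pan still about 2–3 mm lower than the left in the last reading.

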